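# Seat the model turntable deck on its locking pin

### The arm

A 6-joint arm with a two-finger parallel gripper is mounted at the origin on the work surface. World frame = base frame: x ahead of the robot, y to its left, z up, the work surface at z = 0. Lengths are in mm, angles in degrees, forces in N, time in s.
With the tool pointing down it reaches from about 350 to 875 mm from the base axis. Payload 15.5 kg.
Tool frame: the origin (TCP) lies between the finger pads; the fingertips stand 19 mm ahead of it and the grasp point (between the pads) is the TCP (manip.tip_extent is the distance from the TCP to the fingertips, in mm); z points along the fingers, x is the direction in which the jaws open and shut, and the axes are right-handed (so a half turn about z gives the same grasp; the last joint's range is limited). The gripper opens to 85 mm and grips with 20 to 120 N. Pads are 22 mm wide; open, the fingers measure 114 mm over their backs; the gripper's body (76 mm by 85 mm) begins 54 mm behind the grasp point. The pads swing forward as they close: fully open they stand 13 mm farther back than shut.
Start: joints at [67.007, 28.281, 77.091, -0, 74.628, -5.472], TCP at [188.155, 596.007, 250.277] pointing down, gripper open.
Joint ranges: [-166.48, 166.48], [-47.26, 123.95], [12.59, 153.08], [-70.14, 250.14], [6.76, 159.57], [-176.63, 176.63]. Speed limits (degrees/s): [108.29, 108.29, 147.25, 172.46, 172.46, 172.46].

### API

Orientations are given as a 3x3 rotation matrix whose columns are the frame's x, y, z axes.
In Python, from cell import status, optics, manip, finder gives the robot as it stands. The module is installed in compiled form; this text tells all that it offers.
- The arm moves only by the tool carry_out, never from a script. Its argument "targets" is a list that holds one entry, the list of rows, each a list of 5 numbers: the finger opening in cm, from 0 to 8.54, then the shift along the tool's x, y, z in cm, then the turn about the tool's z in degrees. A call has 1 to 8 rows; each row is the pose to reach, as a shift and turn from the pose commanded when the call began, along the tool's axes at that moment; what a row does not reach only later rows make up. A row lasts 1/12 s, in which the tool goes at most 41.7 mm and 7.16 degrees, less where a joint would pass 70% of its speed; a pose out of reach is approached as far as the arm can. A call with a gripper value outside its range is refused whole. The fingers move at their own pace and stop on an object; "force" is the grip in N (left out, the last holds). Time passes only in rows, so rows that repeat a pose let the fingers close. It gives the time, the measured TCP pose, the force and the opening at its end, in the units of the state.
- status.read_state(): the state, without advancing time (a new reading comes with each control period).
- optics.snapshot(name): name is "side" or "top" or "wrist"; returns the picture (400x640x3 uint8, red, green, blue); there is no depth.
- optics.camera_info(name): a dict with "fovy" (degrees; the focal length in pixels is half the picture's height over the tangent of half this angle, whatever the lens; pixels are square), "cx", "cy" (the principal point, pixels), "rvec" (rotation vector, rad) and "tvec" (3), from world to camera coordinates, as OpenCV has them. Camera axes: x right, y down, z forward; pixel columns grow to the right and rows downward; lengths in mm; the calibration is good to about 2 mm. A picture is of the moment at which its call begins: read the wrist's pose just before it. camera_info takes no time and is no camera call; for the wrist camera it gives the pose at the moment of the call.
- manip.close_job(): hands the job in, once; it reports no verdict.
Trained networks look in the newest picture that a camera, given by its name, has taken for a name from the list of things; names that differ only in an ending like _2 or _b are one class to them, and where a whole thing is asked for, a point or a joint stands for the part that bears it (a point fixed in the world has none). Each returns a list of dicts, best first, with "conf" (0 to 1); they miss things now and then, are a little off and sometimes report something else, mostly with a low value. They report only what shows in the picture. A call takes as long as a camera call.
- finder.regions_of(camera, label): "region" (400x640 bool, what is visible of it) and "uv" ([column, row] in pixels, amid what is visible of it).
The state is a dict: "time": time; "joints": joint angles; "qd": joint speeds; "joint_torque": joint torques, N m; "tcp_pos": TCP position; "eef_rot": TCP orientation; "wrist_force": force on the tool from outside, world axes, zero at the start; "torque": the same for the moment, N m; "width": finger opening in mm.
Only numpy, scipy, OpenCV 4.12 (cv2) and the standard library are available. Lean on these libraries where they do the work, as an engineer would, in place of code of your own. Each camera call takes 0.05 s, during which the arm holds its last target. There are 200 camera calls.

### The job

Seat the model railway turntable's deck: with a fingertip, push it round (its little white cabin is there to be pushed against) until the notch in the deck's rim, between the two white patches, lines up with the brass locking pin, then press the deck down until it is fully home and come away clear of everything. Touch only: do not pinch the cabin or lift the deck, and leave the shunter, the two hoppers and the chimney standing where they are.

Things in the scene. Friction and masses are not known exactly. Their poses are not given: they have to be found in the camera images.
- turntable: Fixed round green-painted base, 250 mm across, 16 mm thick, with a grey pit rim (93 to 105 mm from the axis, its top 25 mm above the bench). Origin: on the deck's vertical axis, at bench height. Its +x axis points from the axis along the locking pin. It stands anywhere turned about z.
- pin (a point): Top of the brass locking pin near its inner end, 73.5 mm from the axis. The pin is a flat-topped brass bar 10 mm wide, fixed, lying radially across the base's rim from 63 to 113 mm from the axis, its top 26.5 mm above the bench; its outer part and a brass block 22 mm wide behind it show outside the deck.
- deck_top (a point): Centre of the deck's upper face, on the vertical axis: 36 mm above the bench while the deck stands raised, 26 mm when fully home. The deck is a grey disc 168 mm across and 8 mm thick with two steel rails (3 mm high, 116 mm long, 8 mm either side of the centre line) and dark sleepers; pressing anywhere on it, the rails included, works.
- notch (a point): Middle of the notch in the deck's rim, at the upper face, 73.5 mm from the axis. The notch is 17 mm wide, cut right through, 24 mm deep from the rim, with a white patch at each side. It must stand over the pin (within about 3 mm sideways) for the deck to go down.
- deck_turn (a joint): Turn of the deck about its vertical axis, rad, counterclockwise from above positive, no stop: at 0 and equally at 6.283 the notch is at the pin. It starts between 0.7 and 5.58. It turns stiffly (about 0.06 N m, some 1 N at the cabin) and stays where it is left. While raised the deck passes 1.5 mm above the pin.
- deck_press (a joint): How far the deck is pressed down, m: 0 raised (start), 0.010 fully home, negative lifted. It slides stiffly on its spindle (about 3 to 6 N pushes it down) and stays where it is left. Off the notch it catches on the pin after about 1.5 mm: a harder push then only gives springily by some mm and comes back to less than 5 mm.
- cabin: Small white cabin with a red roof, fixed on the deck, 24 x 24 mm in plan (roof overhang 2 mm) and 34 mm high. Origin: centre of its underside on the deck's upper face, 60 mm from the deck's axis, a quarter turn counterclockwise (from above) of the notch; its sides are square to the radius.
- shunter: Loose silver diesel shunter, 118 x 34 x 55 mm, 250 g, near the turntable: leave alone. Origin: centre of its underside, x along its length.
- hopper_a: Loose grey plastic ballast hopper wagon, 80 x 37 x 43 mm, 60 g: leave alone. Origin: centre of its underside, x along its length.
- hopper_b: Second hopper, the same.
- chimney: Loose terracotta and white ceramic chimney piece, 42 x 42 x 60 mm, 90 g: leave alone. Origin: centre of its underside.

How it is judged:
By the outcome, as a careful person would: the job done as asked, in the order asked, and still so for the second after the job is handed in, with the robot touching nothing.
It also fails if it takes over 51 s, if anything falls off the work surface, if the arm or the gripper's body presses on something with over 40 N, if the wrist force passes 120 N, or if a joint passes its speed limit or range.

## Working session

There is one attempt and no reset: what is moved stays moved. The work goes in short steps, Python scripts to look and compute and a tool call to move; the robot and the scene stay as the last step left them, time stands still between calls to the robot, and variables do not carry over. Pictures are saved under pics/ and viewed, about 8 in all and at most 12, crops included, and the job is handed in when it is done.

Besides the shell and the picture viewer there is one more tool, called after "Emit:" as name(argument=value, ...) on one line, values as JSON. carry_out: Moves the arm, as the interface text tells. Its arguments: {"type":"object","properties":{"targets":{"type":"array"},"force":{"type":"number"}},"required":["targets"]}

```bash
mkdir -p pics
cat > h.py <<'E'
import numpy as np, cv2
from cell import status, optics, manip, finder
def cam(n):
    c=optics.camera_info(n); f=200/np.tan(np.radians(c["fovy"])/2)
    K=np.array([[f,0,c["cx"]],[0,f,c["cy"]],[0,0,1.]])
    R=cv2.Rodrigues(np.array(c["rvec"],float))[0]; return K,R,np.array(c["tvec"],float).reshape(3)
def px2w(c,uv,z):
    K,R,t=c; d=R.T@np.linalg.inv(K)@np.array([uv[0],uv[1],1.]); o=-R.T@t
    return o+d*(z-o[2])/d[2]
def w2px(c,p):
    K,R,t=c; q=K@(R@np.array(p,float)+t); return q[:2]/q[2]
def save(n,img): cv2.imwrite(f"pics/{n}.png",cv2.cvtColor(img,cv2.COLOR_RGB2BGR))
E
python3 - <<'E'
from h import *
s=status.read_state(); print(s["time"],s["tcp_pos"],np.round(s["eef_rot"],3).tolist(),s["width"])
for n in ["top","side"]:
    c=cam(n); print(n,np.round(-c[1].T@c[2]),c[0][0,0]); im=optics.snapshot(n); save(n+"0",im)
    for l,z in [("turntable",16),("deck_top",36),("pin",26.5),("notch",36),("cabin",60),("shunter",40),("hopper_a",30),("chimney",40)]:
        for r in finder.regions_of(n,l)[:3]:
            print(n,l,round(r["conf"],2),np.round(r["uv"]),r["region"].sum(),np.round(px2w(c,r["uv"],z),1))
E
```

```text
0.0 [188.03686117 595.6997344  249.69918149] [[0.301, 0.954, -0.0], [0.954, -0.301, -0.001], [-0.001, -0.0, -1.0]] 85.34024403918409
top [ 483.   49. 1000.] 454.41114017043714
top turntable 0.98 [299. 209.] 10275 [553.6  82.1  16. ]
top turntable 0.38 [352. 130.] 430 [730.8 -31.8  16. ]
top turntable 0.21 [374. 264.] 610 [439.4 -82.7  16. ]
top deck_top 0.59 [301. 212.] 4829 [547.2  75.8  36. ]
top pin 0.63 [300. 212.] 10342 [548.2  78.8  26.5]
top notch 0.78 [300. 212.] 4840 [547.1  78.3  36. ]
top notch 0.41 [353. 127.] 401 [734.1 -33.8  36. ]
top cabin 0.62 [259. 307.] 945 [351.2 156.4  60. ]
top cabin 0.57 [304. 179.] 186 [613.8  70.1  60. ]
top shunter 0.81 [261. 305.] 961 [352.  156.3  40. ]
top shunter 0.66 [304. 210.] 10182 [551.9  70.   40. ]
top hopper_a 0.67 [228. 160.] 648 [656.9 235.6  30. ]
top hopper_a 0.56 [375. 263.] 624 [441.5 -81.7  30. ]
top chimney 0.65 [353. 128.] 382 [731. -32.  40.]
top chimney 0.37 [371. 262.] 646 [443.7 -73.   40. ]
side [554. 809. 891.] 518.8488865854914
side turntable 0.93 [342. 220.] 8294 [548.7  83.1  16. ]
side deck_top 0.71 [340. 217.] 3643 [553.4  91.5  36. ]
side pin 0.61 [338. 220.] 8108 [555.9  92.   26.5]
side notch 0.76 [341. 214.] 3639 [550.4  81.9  36. ]
side notch 0.54 [437. 257.] 920 [351. 176.  36.]
side cabin 0.5 [315. 204.] 241 [608.3  79.1  60. ]
side cabin 0.47 [341. 214.] 3684 [551.8 101.3  60. ]
side shunter 0.93 [436. 255.] 1015 [353.1 174.6  40. ]
side hopper_a 0.77 [388. 164.] 527 [448.6 -88.   30. ]
side hopper_a 0.76 [283. 268.] 875 [657.9 229.3  30. ]
side chimney 0.92 [271. 172.] 430 [718.7 -25.   40. ]
side chimney 0.5 [338. 219.] 8184 [555.8 100.1  40. ]
```

Run:
```python
import cv2
a=cv2.imread("pics/top0.png")[110:350,190:430]
b=cv2.imread("pics/side0.png")[130:300,240:480]
a=cv2.resize(a,None,fx=2.5,fy=2.5,interpolation=2)
cv2.imwrite("pics/a.png",a)
cv2.imwrite("pics/b.png",cv2.resize(b,None,fx=3,fy=3,interpolation=2))
```

```text
(no output)
```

View pics/a.png

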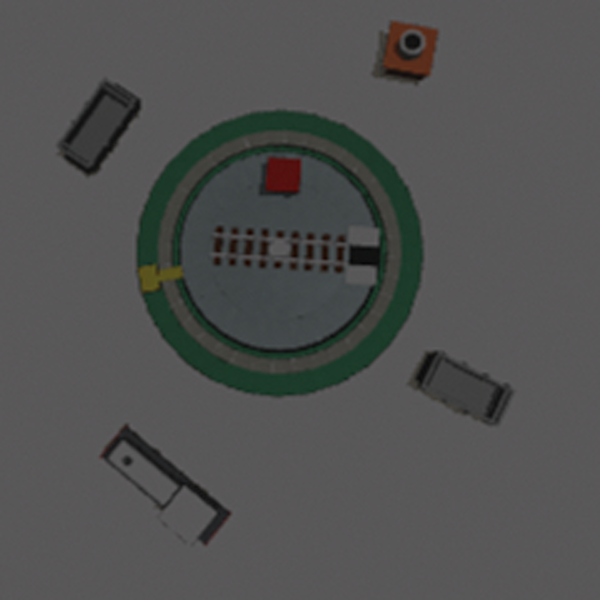

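View pics/b.png

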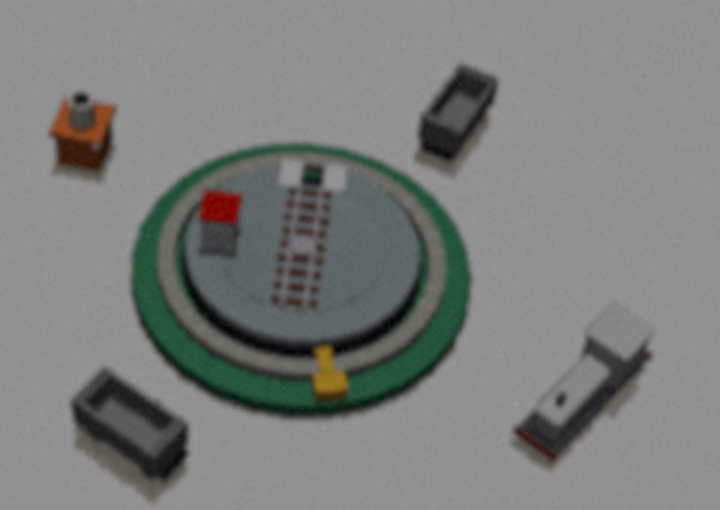

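The top view (2.5x crop) shows the deck centre at about (282,250), the notch at (364,255) towards -y, the pin at (160,276) towards +y, and the cabin at (282,174) towards +x. The side view agrees. I plan to push the cabin clockwise by roughly 173°, and first I'll measure precisely.

```bash
cat >> h.py <<'E'
def measure(n,im,verbose=1,dz=0):
    c=cam(n); hsv=cv2.cvtColor(im,cv2.COLOR_RGB2HSV).astype(int); H,S,V=hsv[...,0],hsv[...,1],hsv[...,2]
    out={}
    g=((H>50)&(H<90)&(S>90)&(V>30)).astype(np.uint8)
    cs=cv2.findContours(g,cv2.RETR_EXTERNAL,cv2.CHAIN_APPROX_NONE)[0]
    k=cv2.convexHull(max(cs,key=len)).reshape(-1,2)
    P=np.array([px2w(c,p,16)[:2] for p in k])
    A=np.c_[2*P,np.ones(len(P))]; s=np.linalg.lstsq(A,(P**2).sum(1),rcond=None)[0]
    C=s[:2]; out["C"]=C; out["R"]=np.sqrt(s[2]+C@C)
    X=lambda m,z:np.array([px2w(c,(u,v),z)[:2] for v,u in np.argwhere(m)]) if m.any() else np.zeros((0,2))
    def near(P,r0,r1): r=np.hypot(*(P-C).T); return P[(r>r0)&(r<r1)]
    y=near(X((H>18)&(H<35)&(S>110)&(V>50),26.5),60,130)
    r=near(X(((H<6)|(H>174))&(S>170)&(V>60),72-dz),35,85)
    w=near(X((S<40)&(V>np.percentile(V,97.5)),36-dz),55,88)
    for nm,Q in [("pin",y),("cabin",r),("white",w)]:
        if len(Q): d=Q.mean(0)-C; out[nm]=(len(Q),np.round(np.hypot(*d),1),np.round(np.degrees(np.arctan2(d[1],d[0])),2))
    return out
E
python3 - <<'E'
from h import *
print(manip.tip_extent)
for n in ["top","side"]: print(n,measure(n,cv2.imread(f"pics/{n}0.png")[...,::-1].copy()))
E
```

```text
19.0
top {'C': array([551.9853492 ,  75.90755834]), 'R': np.float64(122.95236739457374), 'pin': (123, np.float64(107.1), np.float64(102.79)), 'cabin': (154, np.float64(59.9), np.float64(-3.01)), 'white': (23, np.float64(76.7), np.float64(-92.66))}
side {'C': array([ 280.66638433, -577.22125054]), 'R': np.float64(146.16218622403522)}
```

Emit:
carry_out(targets=[[[0,-4,6.8,0,-2],[0,-8,13.6,0,-4],[0,-12,20.4,0,-6],[0,-16,27.2,0,-8],[0,-19,32,0,-10],[0,-20.5,34.5,0,-12],[0,-22,37,0,-14],[0,-23.5,39.5,0,-14.5]]])

```text
time: 1.57
tcp_pos: [411.3, 345.8, 250.5]
eef_rot: [[0.05, 0.999, 0.0], [0.999, -0.05, 0.0], [0.0, 0.0, -1.0]]
wrist_force: [1.6, -0.1, 0.5]
width: 0.0
```

```bash
cat >> h.py <<'E'
def shift(target,yaw):
    s=status.read_state(); R=np.array(s["eef_rot"]); d=R.T@(np.array(target)-s["tcp_pos"])
    y=np.degrees(np.arctan2(R[1,0],R[0,0])); print("t",round(s["time"],2),"tcp",np.round(s["tcp_pos"],1),"yaw",round(y,2),"F",np.round(s["wrist_force"],1),"w",round(s["width"],1))
    print("shift cm",np.round(d/10,2),"turn",round(((y-yaw)+180)%360-180,2))
E
python3 - <<'E'
from h import *
im=optics.snapshot("wrist"); save("w1",im)
shift([614.3,117.8,150],87)
print(measure("wrist",im))
E
```

```text
t 1.62 tcp [415.9 341.2 250.5] yaw 86.91 F [ 6.7 -5.3  1.8] w -0.2
shift cm [-21.22  20.99  10.13] turn -0.09
{'C': array([558.02132375,  69.69718884]), 'R': np.float64(123.86480885037352), 'pin': (384, np.float64(105.7), np.float64(102.48)), 'cabin': (435, np.float64(58.0), np.float64(-1.43))}
```

Emit:
carry_out(targets=[[[0,-2.8,2.8,0,0],[0,-5.6,5.6,0,0],[0,-8.4,8.4,0,0],[0,-11.2,11.2,0,0],[0,-14,14,0,0],[0,-16.5,16.5,0,0],[0,-18,18,0,0],[0,-18,18,0,0]]])

```text
time: 2.28
tcp_pos: [583.4, 155.0, 250.1]
eef_rot: [[0.056, 0.998, 0.001], [0.998, -0.056, -0.001], [-0.001, 0.001, -1.0]]
wrist_force: [-0.5, -0.1, -0.7]
width: 0.2
```

Run:
```python
from h import *
im=optics.snapshot("wrist"); save("w2",im)
shift([614.3,117.8,150],87)
print(measure("wrist",im)); c=cam("wrist"); print(np.round(-c[1].T@c[2]))
```

```text
t 2.33 tcp [581.8 156.6 250.1] yaw 86.82 F [-0.9  0.3 -0.4] w 0.4
shift cm [-3.69  3.45 10.01] turn -0.18
{'C': array([550.86289509,  78.2545973 ]), 'R': np.float64(123.41947575724973), 'pin': (584, np.float64(106.4), np.float64(102.9)), 'cabin': (673, np.float64(59.0), np.float64(-2.87)), 'white': (26, np.float64(62.7), np.float64(-99.92))}
[498. 161. 374.]
```

View pics/w2.png

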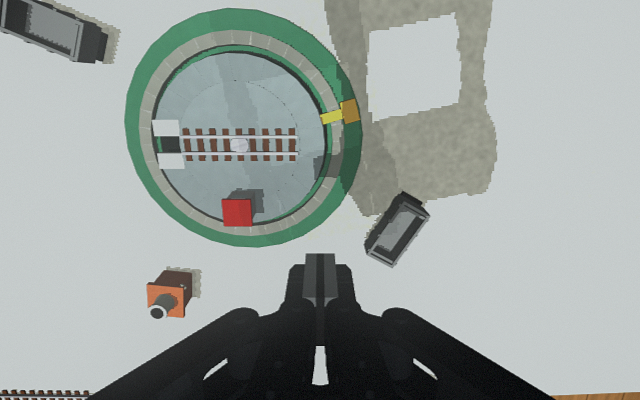

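The wrist view confirms the turntable at about (243,130), the cabin at (237,212), the notch at (167,144) and the pin at (335,114). The approach area is clear, so I'll descend on the counterclockwise side of the cabin.

Emit:
carry_out(targets=[[[0,-1.8,1.8,2,0],[0,-3.6,3.5,5,0],[0,-3.6,3.5,9,0],[0,-3.6,3.5,13,0],[0,-3.6,3.5,16.5,0],[0,-3.6,3.5,18.2,0],[0,-3.6,3.5,18.7,0],[0,-3.6,3.5,18.7,0]]])

```text
time: 3.0
tcp_pos: [612.7, 121.1, 62.4]
eef_rot: [[0.052, 0.999, -0.002], [0.999, -0.052, -0.0], [-0.0, -0.002, -1.0]]
wrist_force: [-0.3, -0.2, 1.2]
width: 0.2
```

Run:
```python
from h import *
im=optics.snapshot("wrist"); save("w3",im)
shift([613.8,118.8,63],87)
print(measure("side",optics.snapshot("side")) if 0 else "")
for off in (45,30):
  for a in (5,10,15,20,25,30,35,40):
    r=np.radians(a); x,y=off,60; print(off,a,np.round([(x*np.cos(r)-y*np.sin(r)-x)/10,(x*np.sin(r)+y*np.cos(r)-y)/10],2))
```

```text
t 3.05 tcp [613.6 121.1  63.8] yaw 87.01 F [-0.  -0.6  1.1] w 0.0
shift cm [-0.23  0.03  0.08] turn 0.01

45 5 [-0.54  0.37]
45 10 [-1.11  0.69]
45 15 [-1.71  0.96]
45 20 [-2.32  1.18]
45 25 [-2.96  1.34]
45 30 [-3.6   1.45]
45 35 [-4.26  1.5 ]
45 40 [-4.91  1.49]
30 5 [-0.53  0.24]
30 10 [-1.09  0.43]
30 15 [-1.66  0.57]
30 20 [-2.23  0.66]
30 25 [-2.82  0.71]
30 30 [-3.4  0.7]
30 35 [-3.98  0.64]
30 40 [-4.56  0.52]
```

Emit:
carry_out(targets=[[[0,-0.6,0,0,0],[0,-1.2,0,0,0],[0,-1.6,0,0,0],[0,-1.7,0,0,0],[0,-1.7,0,0,0]]])

```text
time: 3.47
tcp_pos: [613.0, 102.9, 63.9]
eef_rot: [[0.054, 0.999, 0.001], [0.999, -0.054, 0.0], [0.0, 0.001, -1.0]]
wrist_force: [0.3, -0.0, 0.6]
width: 0.2
```

Emit:
carry_out(targets=[[[0,-0.53,0.24,0,5],[0,-1.09,0.43,0,10],[0,-1.66,0.57,0,15],[0,-2.23,0.66,0,20],[0,-2.82,0.71,0,25],[0,-3.4,0.7,0,30],[0,-3.98,0.64,0,35],[0,-4.56,0.52,0,40]]])

```text
time: 4.13
tcp_pos: [615.7, 57.6, 63.5]
eef_rot: [[0.685, 0.728, 0.001], [0.728, -0.685, 0.0], [0.001, 0.0, -1.0]]
wrist_force: [0.1, 2.2, 0.9]
width: 0.1
```

```bash
cat >> h.py <<'E'
def rel(C=(551.5,77)):
    s=status.read_state(); R=np.array(s["eef_rot"]); d=np.array(s["tcp_pos"])[:2]-C
    print("t",round(s["time"],2),"off",round(d@R[:2,0],1),"rad",round(d@R[:2,1],1),"theta",round(np.degrees(np.arctan2(R[1,0],R[0,0]))-90,1),"z",round(s["tcp_pos"][2],1),"Ftool",np.round(R.T@s["wrist_force"],1))
E
python3 - <<'E'
from h import *
rel()
for n in ["top","wrist"]:
    im=optics.snapshot(n); save(n+"4",im); print(n,measure(n,im))
E
```

```text
t 4.13 off 29.9 rad 60.1 theta -43.3 z 63.5 Ftool [ 1.7 -1.4 -0.9]
top {'C': array([ 282.20114416, -555.12223978]), 'R': np.float64(128.72139781163025)}
wrist {'C': array([548.8422488 ,  66.22362194]), 'R': np.float64(114.28347765039153), 'cabin': (1768, np.float64(52.1), np.float64(-25.42)), 'white': (106, np.float64(64.3), np.float64(-130.48))}
```

Emit:
carry_out(targets=[[[0,-0.53,0.24,0,5],[0,-1.09,0.43,0,10],[0,-1.66,0.57,0,15],[0,-2.23,0.66,0,20],[0,-2.82,0.71,0,25],[0,-3.4,0.7,0,30],[0,-3.98,0.64,0,35],[0,-4.56,0.52,0,40]]])

```text
time: 4.9
tcp_pos: [588.4, 21.0, 63.5]
eef_rot: [[0.993, 0.121, 0.001], [0.121, -0.993, 0.0], [0.001, -0.0, -1.0]]
wrist_force: [0.7, 1.3, -0.3]
width: 0.1
```

Emit:
carry_out(targets=[[[0,-0.53,0.24,0,5],[0,-1.09,0.43,0,10],[0,-1.66,0.57,0,15],[0,-2.23,0.66,0,20],[0,-2.82,0.71,0,25],[0,-3.4,0.7,0,30],[0,-3.98,0.64,0,35],[0,-4.56,0.52,0,40]]])

```text
time: 5.57
tcp_pos: [543.9, 10.3, 63.5]
eef_rot: [[0.838, -0.545, 0.001], [-0.545, -0.838, -0.0], [0.001, -0.001, -1.0]]
wrist_force: [2.4, 0.7, -0.4]
width: 0.1
```

Run:
```python
from h import *
rel()
ims={n:optics.snapshot(n) for n in ["top","wrist"]}
save("m5",np.vstack([ims["top"][110:310,160:480].repeat(2,0).repeat(2,1),ims["wrist"]])[:, :][::1]) 
im=np.vstack([cv2.resize(ims["top"][110:310,190:430],(640,533))]); save("t5",ims["top"]); save("w5",ims["wrist"])
```

```text
t 5.57 off 30.0 rad 60.1 theta -123.1 z 63.5 Ftool [ 1.7 -1.9  0.4]
```

View pics/w5.png

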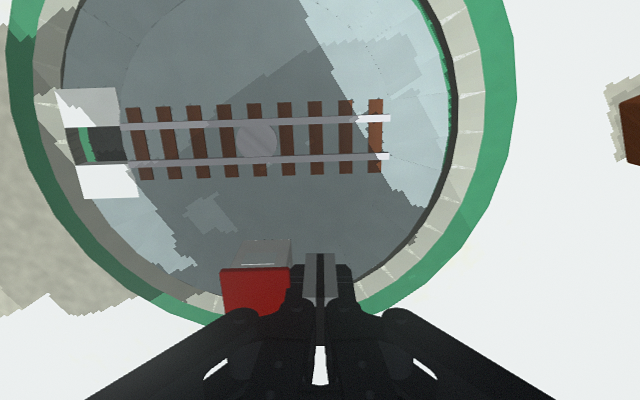

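The finger is flush against the cabin at (255,290), and the notch shows at (95,140). I'll get the deck angle from the rail endpoints.

Run:
```python
from h import *
c=cam("wrist")
P=[px2w(c,p,39)[:2] for p in [(122,126),(390,117),(130,167),(388,156)]]
for a,b in [(0,1),(2,3)]:
    d=P[a]-P[b]; print(np.hypot(*d),np.degrees(np.arctan2(d[1],d[0])))
print(np.mean(P,0)); rel()
```

```text
115.22630439075232 148.9817268264959
115.4072326172197 149.58516694155182
[553.07275898  75.81578362]
t 5.67 off 29.1 rad 60.5 theta -123.0 z 63.4 Ftool [ 0.5 -0.8  0.2]
```

Emit:
carry_out(targets=[[[0,-0.53,0.24,0,5],[0,-1.09,0.43,0,10],[0,-1.66,0.57,0,15],[0,-2.23,0.66,0,20],[0,-2.82,0.71,0,25],[0,-3.4,0.7,0,30],[0,-3.98,0.64,0,35],[0,-4.56,0.52,0,40]]])

```text
time: 6.33
tcp_pos: [503.1, 30.8, 63.5]
eef_rot: [[0.294, -0.956, 0.001], [-0.956, -0.294, -0.0], [0.0, -0.001, -1.0]]
wrist_force: [1.1, -0.4, -0.2]
width: -0.1
```

Run:
```python
from h import *
rel(); save("w6",optics.snapshot("wrist"))
```

```text
t 6.33 off 30.0 rad 59.9 theta -162.9 z 63.5 Ftool [ 0.7 -0.9  0.2]
```

View pics/w6.png

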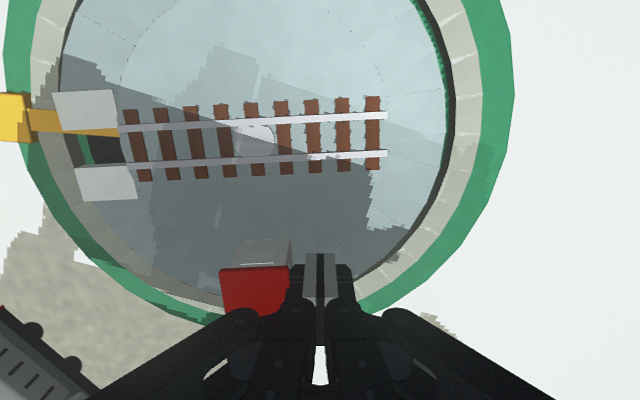

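Run:
```python
from h import *
c=cam("wrist")
P=[px2w(c,p,39)[:2] for p in [(118,128),(387,115),(126,168),(386,153)]]
for a,b in [(0,1),(2,3)]:
    d=P[a]-P[b]; print(np.hypot(*d),np.degrees(np.arctan2(d[1],d[0])))
C=np.mean(P,0);print(C)
for p in [(30,109),(30,132),(118,136),(0,95),(0,142)]:
    q=px2w(c,p,26.5)[:2]-C; print(p,np.round(np.hypot(*q),1),np.round(np.degrees(np.arctan2(q[1],q[0])),1))
```

```text
115.77499822873477 109.43704778433926
116.33182424379093 110.08088837790106
[551.9729571   76.44890857]
(30, 109) 104.9 99.7
(30, 132) 107.0 105.5
(118, 136) 66.1 106.3
(0, 95) 117.5 97.4
(0, 142) 122.6 107.8
```

Emit:
carry_out(targets=[[[0,-0.19,0.09,0,1.75],[0,-0.37,0.17,0,3.5],[0,-0.53,0.24,0,5],[0,-0.64,0.28,0,6],[0,-0.75,0.32,0,7],[0,-0.75,0.32,0,7]]])

```text
time: 6.88
tcp_pos: [497.5, 36.9, 63.3]
eef_rot: [[0.175, -0.985, 0.0], [-0.985, -0.175, 0.0], [0.0, -0.0, -1.0]]
wrist_force: [0.7, -1.1, -0.4]
width: 0.1
```

Run:
```python
from h import *
rel(); save("w7",optics.snapshot("wrist"))
```

```text
t 6.88 off 30.0 rad 60.2 theta -169.9 z 63.3 Ftool [ 1.2 -0.5  0.4]
```

View pics/w7.png

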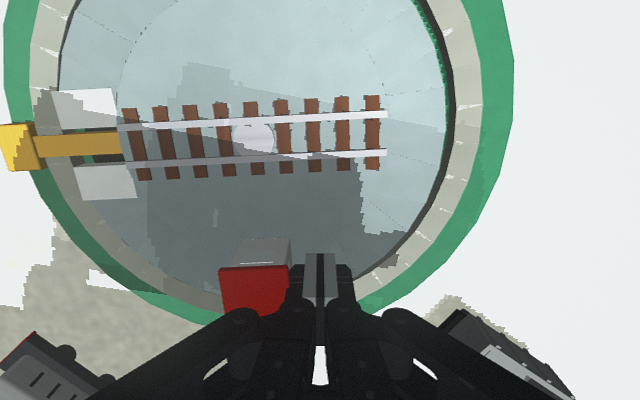

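Run:
```python
from h import *
c=cam("wrist")
P=[px2w(c,p,39)[:2] for p in [(118,127),(387,114),(126,167),(386,153)]]
for a,b in [(0,1),(2,3)]:
    d=P[a]-P[b]; print(np.hypot(*d),np.degrees(np.arctan2(d[1],d[0])))
C=np.mean(P,0);print(C)
for p,z in [((40,135),26.5),((40,158),26.5),((118,132),26.5),((118,154),26.5),((119,127),36),((130,163),36),((75,164),36)]:
    q=px2w(c,p,z)[:2]-C; print(p,np.round(np.hypot(*q),1),np.round(np.degrees(np.arctan2(q[1],q[0])),1))
```

```text
115.63432640807243 102.86487196587854
116.18309228947447 103.28589828323992
[552.63438648  75.94553081]
(40, 135) 102.7 99.8
(40, 158) 106.2 105.7
(118, 132) 65.7 98.4
(118, 154) 68.3 107.2
(119, 127) 59.5 94.9
(130, 163) 58.4 110.6
(75, 164) 83.3 107.8
```

The notch is at 103.1° and the pin at 102.8°, so they are aligned. Next I back off, lift and move over the centre.

Emit:
carry_out(targets=[[[0,0.7,0,0,0],[0,1.5,0,0,0],[0,1.5,0,-2.5,0],[0,1.5,0,-5.5,0],[0,0,-2,-6,0],[0,-2,-4,-6,0],[0,-3,-6,-5,0],[0,-3,-6,-3,0]]])

```text
time: 7.6
tcp_pos: [556.2, 78.2, 95.2]
eef_rot: [[0.175, -0.985, 0.008], [-0.985, -0.175, 0.001], [0.001, -0.008, -1.0]]
wrist_force: [-0.7, -0.9, -0.3]
width: 0.4
```

Emit:
carry_out(targets=[[[0,0,0,1,0],[0,0,0,2,0],[0,0,0,2.3,0],[0,0,0,2.3,0]]])

```text
time: 7.93
tcp_pos: [550.3, 76.1, 69.6]
eef_rot: [[0.173, -0.985, -0.002], [-0.985, -0.173, -0.0], [-0.0, 0.002, -1.0]]
wrist_force: [-0.7, 0.6, -0.4]
width: 0.2
```

Run:
```python
from h import *
rel()
```

```text
t 7.93 off 0.7 rad 1.3 theta -170.0 z 69.6 Ftool [-0.7  0.6  0.4]
```

Emit:
carry_out(targets=[[[0,0,0,0.6,0],[0,0,0,1.0,0],[0,0,0,1.2,0],[0,0,0,1.4,0],[0,0,0,1.6,0],[0,0,0,1.7,0],[0,0,0,1.7,0]]])

```text
time: 8.52
tcp_pos: [551.1, 76.7, 53.3]
eef_rot: [[0.173, -0.985, 0.0], [-0.985, -0.173, -0.0], [0.0, -0.0, -1.0]]
wrist_force: [0.2, -1.3, 1.9]
width: 0.2
```

Run:
```python
from h import *
rel()
```

```text
t 8.52 off 0.2 rad 0.4 theta -170.0 z 53.3 Ftool [ 1.3 -0.  -1.9]
```

Emit:
carry_out(targets=[[[0,0,0,0.15,0],[0,0,0,0.3,0],[0,0,0,0.45,0],[0,0,0,0.55,0],[0,0,0,0.6,0],[0,0,0,0.6,0]]])

```text
time: 9.02
tcp_pos: [551.2, 76.8, 47.7]
eef_rot: [[0.173, -0.985, 0.0], [-0.985, -0.173, -0.0], [0.0, -0.0, -1.0]]
wrist_force: [-3.2, -2.2, 14.0]
width: 0.2
```

Run:
```python
from h import *
rel()
```

```text
t 9.02 off 0.2 rad 0.3 theta -170.0 z 47.7 Ftool [  1.6   3.6 -14. ]
```

Emit:
carry_out(targets=[[[0,0,0,0.05,0],[0,0,0,0.1,0],[0,0,0,0.1,0]]])

```text
time: 9.27
tcp_pos: [551.3, 76.8, 47.3]
eef_rot: [[0.173, -0.985, 0.001], [-0.985, -0.173, -0.0], [0.0, -0.001, -1.0]]
wrist_force: [-7.2, -2.6, 29.3]
width: -0.5
```

Emit:
carry_out(targets=[[[0,0,0,-1,0],[0,0,0,-4,0],[0,0,0,-8,0],[0,0,0,-12,0],[0,0,0,-15,0],[0,0,0,-15,0]]])

```text
time: 9.77
tcp_pos: [553.9, 77.1, 202.2]
eef_rot: [[0.173, -0.985, 0.009], [-0.985, -0.173, 0.0], [0.001, -0.009, -1.0]]
wrist_force: [0.9, 0.9, 1.1]
width: 0.1
```

Run:
```python
from h import *
rel(); save("w8",optics.snapshot("wrist")); save("s8",optics.snapshot("side")[130:300,240:480].repeat(3,0).repeat(3,1))
```

```text
t 9.77 off 0.4 rad -2.4 theta -170.0 z 202.2 Ftool [-0.7 -1.  -1.1]
```

View pics/w8.png

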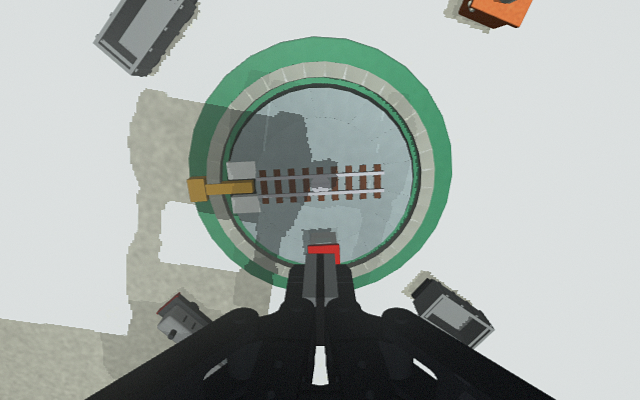

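View pics/s8.png

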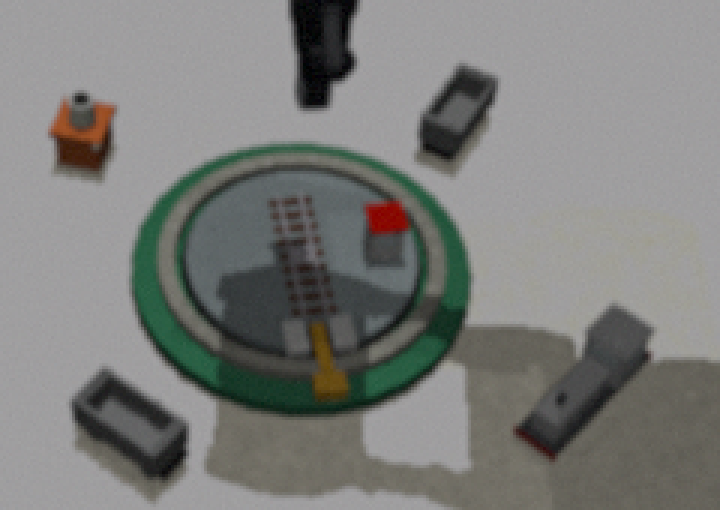

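The deck is level with the pit rim, and the pin lies in the notch (wrist view, (230,187)). The other pieces haven't moved, and the arm is clear.

```bash
python3 -c "
from h import *
print(manip.close_job())"
```

```text
the job is handed in; nothing more can be done
None
```

The turntable deck is seated, and I handed the job in at about 10 s of the 51 s allowed. With the gripper shut, I pushed the cabin round clockwise by about 164° until the notch was at the pin. I then backed off, pressed the deck down at its centre and lifted clear.

- **Alignment:** before pressing, the notch measured 103.1° and the pin 102.8°, so they were within about 0.4 mm sideways at the notch.
- **Pressing:** the deck went down steadily at about 2 N, past the height where it would catch on the pin. It then stopped firmly with the fingertips at the height expected when fully home, under 14 N and then 29 N.
- **Final views:** the wrist and side pictures showed the deck level with the pit rim and the pin lying in the notch. The shunter, hoppers and chimney looked unmoved, and the tool was about 150 mm above the deck.
- **Checks that failed:** my colour-based measurement gave a wrong result for the side camera, and for the top and wrist cameras while the arm was in the way. I used the rail ends in the wrist pictures to find the deck angle instead.

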